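Change the samples on the orbital shaker and lock its collar

TASK

Turn the shaker's lock collar back to its open mark (arms at the red dots), move every finished sample (blue cap) from the shaker to the blue mat and stand every waiting sample (white cap) centred on a station of its own on the shaker, then turn the collar to its locked mark (arms at the green dots) so that it holds them all down. The bottles are glass, so handle them gently and leave them upright, and do not disturb the other things on the bench.

Things in the scene. Friction and masses are not known exactly. Their poses are not given: they have to be found in the camera images.
- shaker: orbital shaker, off, fixed: white 230 mm square housing, blue panel on its -x side, grey round platform 290 mm diameter, top 70 mm above the bench. Three round stations (grey, black rim) at 60, 180, 300 degrees in its frame, a green dot outside each, red dots between (0, 120, 240 degrees). A post in the middle carries the lock collar. Origin: middle of the underside, z up.
- station1 (a point): centre of a flush round bottle station (grey, black rim, 62 mm over the rim, no recess) on the platform's top face, 82 mm from the shaker's middle at 60 degrees in its frame
- station2 (a point): centre of a flush round bottle station (grey, black rim, 62 mm over the rim, no recess) on the platform's top face, 82 mm from the shaker's middle at 180 degrees in its frame
- station3 (a point): centre of a flush round bottle station (grey, black rim, 62 mm over the rim, no recess) on the platform's top face, 82 mm from the shaker's middle at 300 degrees in its frame
- collar (a joint): angle of the captive aluminium lock collar (vertical hinge at the shaker's middle), growing clockwise seen from above: 0 = open mark (3 arms at the red dots), 1.047 rad = locked mark (arms at the green dots, over the stations). It overruns the marks: stops at -0.15 and 1.25. Needs 0.12 N m, stays where left. Arms 20 mm wide, 108 mm long from the middle, 111 to 119 mm above the platform.
- collar_grip (a point): grip point of the collar's black wing (white line on top), on the hinge axis: 62 mm long, 16 mm thick, from the collar's ring (68 mm diameter, top 119 mm above the platform) up to 149 mm. The point is 8 mm below the wing's top, 211 mm above the bench. It turns with the collar: y along the wing, x across its thickness and along one arm, z up.
- done_mat: blue mat with a white border line, 150 x 230 x 3 mm, fixed flat on the bench; finished bottles belong here. Origin: centre of its underside, x along the 150 mm side, y along the 230 mm side
- wait_mat: grey mat with a black border line, 150 x 230 x 3 mm, fixed; the waiting bottles start on it. Origin as for the blue mat. The two mats may change sides from start to start.
- done1: finished sample: amber glass bottle, blue screw cap. Starts on a station under the locked collar. 105 mm tall: body 56 mm diameter up to 58 mm, neck 28 mm, cap 34 mm diameter from 80 to 105 mm (grip it at 93 mm); 0.2 to 0.33 kg. Fragile: breaks if gripped with over 60 N or set down or knocked with over 50 N. Origin: centre of the underside, z up along the bottle. May be absent.
- done2: finished sample: amber glass bottle, blue screw cap. Starts on a station under the locked collar. 105 mm tall: body 56 mm diameter up to 58 mm, neck 28 mm, cap 34 mm diameter from 80 to 105 mm (grip it at 93 mm); 0.2 to 0.33 kg. Fragile: breaks if gripped with over 60 N or set down or knocked with over 50 N. Origin: centre of the underside, z up along the bottle. May be absent.
- done3: finished sample: amber glass bottle, blue screw cap. Starts on a station under the locked collar. 105 mm tall: body 56 mm diameter up to 58 mm, neck 28 mm, cap 34 mm diameter from 80 to 105 mm (grip it at 93 mm); 0.2 to 0.33 kg. Fragile: breaks if gripped with over 60 N or set down or knocked with over 50 N. Origin: centre of the underside, z up along the bottle. May be absent.
- new1: waiting sample: amber glass bottle, white screw cap. Starts on the grey mat. 105 mm tall: body 56 mm diameter up to 58 mm, neck 28 mm, cap 34 mm diameter from 80 to 105 mm (grip it at 93 mm); 0.2 to 0.33 kg. Fragile: breaks if gripped with over 60 N or set down or knocked with over 50 N. Origin: centre of the underside, z up along the bottle. May be absent.
- new2: waiting sample: amber glass bottle, white screw cap. Starts on the grey mat. 105 mm tall: body 56 mm diameter up to 58 mm, neck 28 mm, cap 34 mm diameter from 80 to 105 mm (grip it at 93 mm); 0.2 to 0.33 kg. Fragile: breaks if gripped with over 60 N or set down or knocked with over 50 N. Origin: centre of the underside, z up along the bottle. May be absent.
- new3: waiting sample: amber glass bottle, white screw cap. Starts on the grey mat. 105 mm tall: body 56 mm diameter up to 58 mm, neck 28 mm, cap 34 mm diameter from 80 to 105 mm (grip it at 93 mm); 0.2 to 0.33 kg. Fragile: breaks if gripped with over 60 N or set down or knocked with over 50 N. Origin: centre of the underside, z up along the bottle. May be absent.
- pot: bystander: stainless pot with two side handles, 100 mm diameter, 90 mm tall
- jar: bystander: jar with a white lid, 64 mm diameter, 80 mm tall
- beaker: bystander: glass beaker, 68 mm diameter, 85 mm tall
- spare_lid: bystander: black lid, 64 mm diameter, 18 mm thick, lying flat
- scoop: bystander: spatula 190 mm long, lying flat
- carton: bystander: cardboard carton 90 x 130 x 70 mm
There are look-alikes about, which are no part of the job. Leave any purple look-alike of the done3 alone.

How it is judged:
By the outcome, as a careful person would: the job done as asked, in the order asked, and still so for the second after the job is handed in, with the robot touching nothing.
Of done1, done2, done3 only 2 to 3 are there at a start; the rules pass over those that are not, and their reading is None.
Of new1, new2, new3 only 2 to 3 are there at a start; the rules pass over those that are not, and their reading is None.
At some moment in a run one of done1, done2, done3, new1, new2, new3 may be knocked a few centimetres aside while the robot is not near it.
It also fails if it takes over 210 s, if anything falls off the work surface, if the arm or the gripper's body presses on something with over 40 N, if the wrist force passes 120 N, or if a joint passes its speed limit or range.

ROBOT

A 6-joint arm with a two-finger parallel gripper is mounted at the origin on the work surface. World frame = base frame: x ahead of the robot, y to its left, z up, the work surface at z = 0. Lengths are in m, angles in rad, forces in N, time in s.
With the tool pointing down it reaches from about 0.35 to 0.975 m from the base axis. Payload 4.9 kg.
Tool frame: the origin (TCP) lies at the centre of the arm's flange, where the gripper is bolted on; the fingertips stand 173 mm ahead of it and the grasp point (between the pads) lies 155 mm ahead of it; z points along the fingers, y is the line along which they close (so a half turn about z gives the same grasp; the last joint's range is limited). The gripper opens to 85 mm and grips with 20 to 120 N. Pads are 22 mm wide; open, the fingers measure 114 mm over their backs; the gripper's body (76 mm by 85 mm) begins 54 mm behind the grasp point. The pads swing forward as they close: fully open they stand 13 mm farther back than shut.
Start: joints at [1.022, 0.053, 1.613, -0, 1.476, -0.119], TCP at [0.26, 0.568, 0.405] pointing down, gripper open.
Joint ranges: [-3.01, 3.01], [-1.01, 2.22], [0.06, 2.58], [-1.02, 4.17], [0.09, 2.62], [-3.14, 3.14]. Speed limits (rad/s): [2.57, 2.57, 3.14, 3.14, 3.14, 3.14].

INTERFACE

Orientations are given as a rotation vector (axis times angle).
In Python, from workcell import arm, get_image gives the robot as it stands. The module is installed in compiled form; this text tells all that it offers.
- The arm moves only by the tool servo_tool, never from a script. Its arguments are lists of equal length, an entry for each row: "xyz": the shift along the tool's x, y, z in m, a list of three; "delta_rot": the turn, a rotation vector about the tool's x, y, z in rad, a list of three; "claw": the opening, from 0 (shut) to 1 (fully open). A call has 1 to 5 rows; each row shifts and turns the commanded pose from where the row before left it, along the tool's axes as they then stand; what a row does not reach is not made up. A row lasts 1/8 s, in which the tool goes at most 62.5 mm and 10.7 degrees, less where a joint would pass 70% of its speed; a pose out of reach is approached as far as the arm can. A call with a gripper value outside its range is refused whole. The fingers move at their own pace and stop on an object; "force" is the grip in N (left out, the last holds). Time passes only in rows, so rows that do not move let the fingers close. It gives the time, the measured TCP pose, the force, the opening and the grip force at its end, in the units of the state.
- arm.state(): the state, without advancing time (a new reading comes with each control period).
- get_image(name): name is "side" or "top" or "wrist"; returns a dict with "frame" (480x640x3 uint8, red, green, blue), "fx", "fy", "cx", "cy" (pixels), "rvec" (rotation vector, rad) and "tvec" (3), from world to camera coordinates, as OpenCV has them. Camera axes: x right, y down, z forward; pixel columns grow to the right and rows downward; lengths in m; the calibration is good to about 2 mm. A picture is of the moment at which its call begins. There is no depth.
- arm.hand_in(): hands the job in; it is judged then, once.
The state is a dict: "clock": time; "joints": joint angles; "qvel": joint speeds; "joint_efforts": joint torques, N m; "position": TCP position; "tool_rot": TCP orientation; "contact_force": force on the tool from outside, world axes, zero at the start; "wrist_torque": the same for the moment, N m; "gripper_width": finger opening in m; "grip_force": force on a finger pad.
Only numpy, scipy, OpenCV 4.12 (cv2) and the standard library are available. Lean on these libraries where they do the work, as an engineer would, in place of code of your own. Each camera call takes 0.05 s, during which the arm holds its last target. There are 200 camera calls.

## Working session

There is one attempt and no reset: what is moved stays moved. The work goes in short steps, Python scripts to look and compute and a tool call to move; the robot and the scene stay as the last step left them, time stands still between calls to the robot, and variables do not carry over. Pictures are saved under pics/ and viewed, at most 14 in all, crops included, and the job is handed in when it is done.

Besides the shell and the picture viewer there is one more tool, called after "Emit:" as name(argument=value, ...) on one line, values as JSON. servo_tool: Moves the arm, as the interface text tells. Its arguments: {"type":"object","properties":{"xyz":{"type":"array","items":{"type":"array","items":{"type":"number"}}},"delta_rot":{"type":"array","items":{"type":"array","items":{"type":"number"}}},"claw":{"type":"array","items":{"type":"number"}},"force":{"type":"number"}},"required":["xyz","delta_rot","claw"]}

```bash
mkdir -p pics
cat > h.py <<'E'
import numpy as np,cv2
from workcell import arm,get_image
def snap(n,f):
    d=get_image(n); cv2.imwrite('pics/'+f,cv2.cvtColor(d['frame'],cv2.COLOR_RGB2BGR)); np.save('pics/'+f+'.npy',d,allow_pickle=True); return d
def load(f): return np.load('pics/'+f+'.npy',allow_pickle=True).item()
def ray(d,u,v,z):
    R=cv2.Rodrigues(np.array(d['rvec'],float))[0];t=np.array(d['tvec'],float)
    c=-R.T@t; r=R.T@np.array([(u-d['cx'])/d['fx'],(v-d['cy'])/d['fy'],1]); return (c+r*(z-c[2])/r[2]).round(4)
def proj(d,p):
    R=cv2.Rodrigues(np.array(d['rvec'],float))[0]; q=R@np.array(p)+np.array(d['tvec'],float)
    return (q[0]/q[2]*d['fx']+d['cx'],q[1]/q[2]*d['fy']+d['cy'])
E
python3 -c "
from h import *
for n in ('top','side'):
    d=snap(n,n+'0.png'); R=cv2.Rodrigues(np.array(d['rvec'],float))[0]; print(n,d['fx'],-R.T@np.array(d['tvec']))
s=arm.state();print(s)"
```

```text
top 505.9666302413306 [0.29111018 0.03221343 1.74226447]
side 528.2072458503247 [ 0.19005452 -0.95600018  1.13689933]
{'clock': 0.1, 'joints': array([ 1.02199272e+00,  5.33116450e-02,  1.61415521e+00,  3.84705991e-05,
        1.47598408e+00, -1.19007605e-01]), 'qvel': array([-0.0002739 , -0.00076942, -0.00297761,  0.00102663,  0.00044871,
        0.00025892]), 'joint_efforts': array([ 5.12327406e-04, -3.94907677e+01, -3.71363318e+01, -1.62776287e-04,
        3.91155263e-03,  5.80429810e-05]), 'position': array([0.26030349, 0.56795206, 0.40357363]), 'tool_rot': array([-6.69805443e-01, -3.06869745e+00,  2.73749681e-03]), 'contact_force': array([-0.06983643,  0.70709429, -0.04200138]), 'wrist_torque': array([-0.01040608,  0.03062648, -0.02608798]), 'grip_force': 0.0, 'gripper_width': 0.08531401674611475}
```

View pics/top0.png

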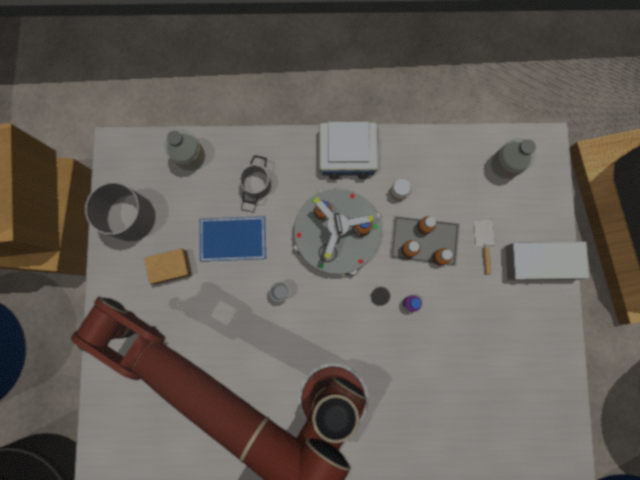

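View pics/side0.png

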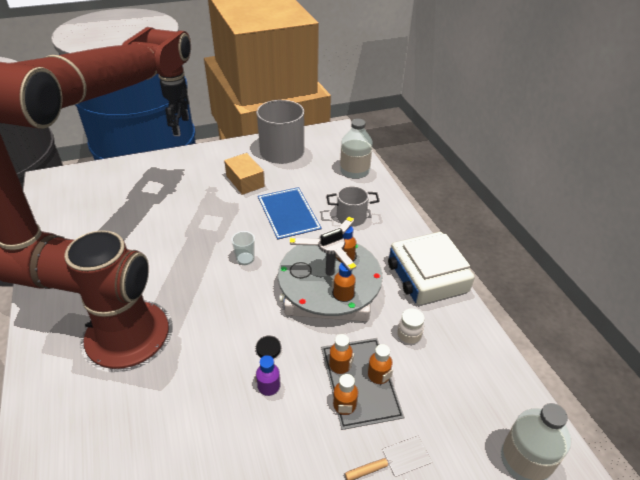

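The top view shows the shaker at (338,232) with two blue caps, near (322,210) and (364,228), and one empty station. The blue mat is at (233,239) and the grey mat at (425,240), carrying three white caps: (428,224), (411,248) and (443,256). The purple bottle with a blue cap at (413,303) is the look-alike, so I'll leave it. One enlarged crop to confirm.

```bash
python3 -c "
from h import *
i=cv2.imread('pics/top0.png')[180:300,280:470]
cv2.imwrite('pics/c0.png',cv2.resize(i,None,fx=4.2,fy=4.2,interpolation=cv2.INTER_CUBIC))
b=cv2.imread('pics/top0.png').astype(int)
B,G,R=b[...,0],b[...,1],b[...,2]
def cc(m,n):
    k,l,s,c=cv2.connectedComponentsWithStats(m.astype(np.uint8))
    for j in range(1,k):
        if s[j,4]>4: print(n,c[j].round(1),s[j,4])
cc((R>150)&(G<80)&(B<80),'red');cc((G>90)&(R<80)&(B<90),'green');cc((B>130)&(R<90),'blue');cc((R>140)&(G>130)&(B<90),'yel')
"
```

```text
green [374.9 225.7] 18
green [322.3 265.6] 10
blue [365.2 224.9] 8
blue [415.8 302.9] 62
yel [592.5 173.4] 13
yel [316.5 200. ] 10
yel [370.  217.8] 10
yel [327.6 254.8] 12
```

View pics/c0.png

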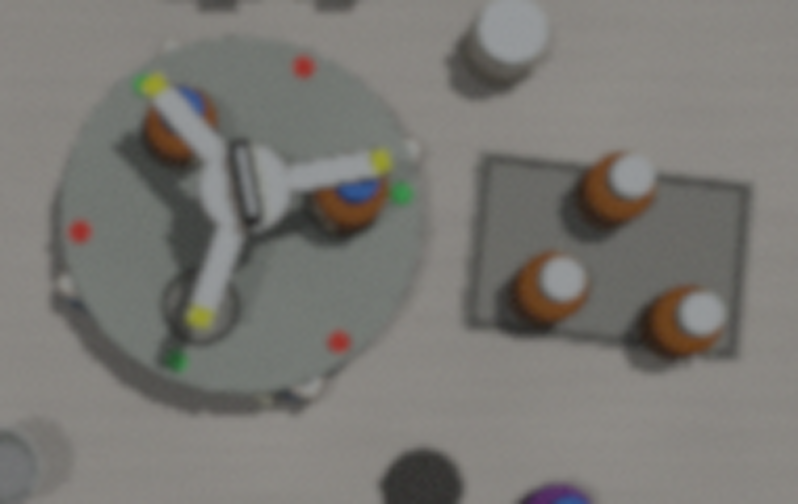

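```bash
cat > m.py <<'E'
from h import *
d=load('top0.png')
P=lambda x,y,z: ray(d,280+x/4.2,180+y/4.2,z)
from scipy.optimize import least_squares
red=np.array([P(*p,.07)[:2] for p in [(304,67),(80,231),(339,342)]]);gr=np.array([P(*p,.07)[:2] for p in [(145,84),(401,193),(176,360)]])
for n,a in(('red',red),('green',gr)):
    c=a.mean(0); print(n,c,np.hypot(*(a-c).T),np.degrees(np.arctan2(*(a-c).T[::-1])))
for p in [(154,85),(381,160),(200,317)]: print('tip',P(*p,.189))
print('wing',P(247,181,.219),P(238,142,.219),P(255,220,.219))
for p in [(632,177),(564,279),(703,313)]: print('new cap',P(*p,.108))
for p in [(617,190),(551,290),(684,323)]: print('new body~',P(*p,.035))
print('done caps', P(188,104,.175),P(358,184,.175)); print('empty st',P(202,305,.07))
for p in [(200,218),(265,217),(266,260),(200,261)]: print('mat',ray(d,*p,.003))
for p in [(485,155),(750,184),(736,355),(469,326)]: print('wm',P(*p,.003))
E
python3 m.py
```

```text
red [ 0.55593333 -0.01873333] [0.12898642 0.12897732 0.12895693] [ -23.85574825   96.15704472 -143.85285226]
green [ 0.55673333 -0.0185    ] [0.12881246 0.12873819 0.12927387] [ 35.88239284 -83.86131661 156.03901107]
tip [0.634  0.0486 0.189 ]
tip [ 0.5756 -0.1195  0.189 ]
tip [0.4596 0.016  0.189 ]
wing [ 0.5555 -0.0189  0.219 ] [ 0.5844 -0.0127  0.219 ] [ 0.5267 -0.0243  0.219 ]
new cap [ 0.5752 -0.3225  0.108 ]
new cap [ 0.4956 -0.2669  0.108 ]
new cap [ 0.4683 -0.3732  0.108 ]
new body~ [ 0.5773 -0.3258  0.035 ]
new body~ [ 0.4959 -0.2695  0.035 ]
new body~ [ 0.4682 -0.3757  0.035 ]
done caps [0.6222 0.0232 0.175 ] [ 0.5601 -0.1033  0.175 ]
empty st [0.4821 0.013  0.07  ]
mat [0.6153 0.4591 0.003 ]
mat [0.6168 0.2315 0.003 ]
mat [0.4659 0.227  0.003 ]
mat [0.4643 0.4553 0.003 ]
wm [ 0.6131 -0.2241  0.003 ]
wm [ 0.5868 -0.4427  0.003 ]
wm [ 0.4448 -0.4248  0.003 ]
wm [ 0.4705 -0.2069  0.003 ]
```

```bash
cat >> h.py <<'E'
def goal(x,y,z,yaw):
    "tool-frame shift from now to TCP goal; then turn about tool z so tool y stands at yaw (deg, mod 180)"
    s=arm.state(); R=cv2.Rodrigues(np.array(s['tool_rot']))[0]
    dw=np.array([x,y,z])-s['position']; a=np.degrees(np.arctan2(R[1,1],R[0,1]))
    dy=(yaw-a+90)%180-90
    y2=np.radians(a+dy); R2=np.array([[-np.sin(y2),np.cos(y2),0],[np.cos(y2),np.sin(y2),0],[0,0,-1]]).T
    R2=np.column_stack([[-np.sin(y2),np.cos(y2),0],[np.cos(y2),np.sin(y2),0],[0,0,-1]])
    print('t',round(s['clock'],2),'pos',s['position'].round(4),'yaw',a.round(1),'tilt',R[:,2].round(3),'q6',s['joints'][5].round(2),'w',round(s['gripper_width'],4))
    print(' shift now',(R.T@dw).round(4),'norm',np.linalg.norm(dw).round(3),'turn z',np.radians(-dy).round(3),'shift after turn',(R2.T@dw).round(4))
E
python3 -c "
from h import *
goal(.556,-.0187,.43,101)"
```

```text
t 0.1 pos [0.2603 0.568  0.4036] yaw 65.4 tilt [-0.001 -0.002 -1.   ] q6 -0.12 w 0.0853
 shift now [-0.5132 -0.4101 -0.0258] norm 0.657 turn z -0.622 shift after turn [-0.1783 -0.6323 -0.0264]
```

Emit:
servo_tool(xyz=[[-0.02, -0.016, -0.03], [-0.045, -0.036, 0], [-0.045, -0.036, 0], [-0.045, -0.036, 0], [-0.045, -0.036, 0]], delta_rot=[[0, 0, 0], [0, 0, 0], [0, 0, 0], [0, 0, 0], [0, 0, 0]], claw=[0.7, 0.7, 0.7, 0.7, 0.7], force=40)

```text
clock: 0.72
position: [0.3759, 0.3376, 0.4342]
tool_rot: [-0.669, -3.069, 0.001]
contact_force: [0.2, -0.4, -0.4]
gripper_width: 0.0599
grip_force: 0.0
```

Emit:
servo_tool(xyz=[[-0.045, -0.036, 0], [-0.045, -0.036, 0], [-0.045, -0.036, 0], [-0.045, -0.036, 0], [-0.045, -0.036, 0]], delta_rot=[[0, 0, 0], [0, 0, 0], [0, 0, 0], [0, 0, 0], [0, 0, 0]], claw=[0.7, 0.7, 0.7, 0.7, 0.7])

```text
clock: 1.35
position: [0.5054, 0.0801, 0.4343]
tool_rot: [-0.67, -3.069, -0.0]
contact_force: [-0.2, 0.7, 0.9]
gripper_width: 0.0601
grip_force: 0.0
```

Emit:
servo_tool(xyz=[[-0.045, -0.036, 0], [0, 0, 0], [0, 0, 0], [0, 0, 0], [0, 0, 0]], delta_rot=[[0, 0, 0], [0, 0, -0.16], [0, 0, -0.16], [0, 0, -0.15], [0, 0, -0.15]], claw=[0.7, 0.7, 0.7, 0.7, 0.7])

```text
clock: 1.98
position: [0.5309, 0.0304, 0.434]
tool_rot: [0.306, -3.126, -0.0]
contact_force: [-0.0, -0.3, 0.2]
gripper_width: 0.0598
grip_force: 0.0
```

```bash
python3 -c "
from h import *
goal(.556,-.0187,.368,101); snap('wrist','w1.png')"
```

```text
t 1.98 pos [0.5309 0.0304 0.434 ] yaw 101.2 tilt [-0.001  0.    -1.   ] q6 -1.85 w 0.0598
 shift now [-0.0152 -0.053   0.066 ] norm 0.086 turn z 0.003 shift after turn [-0.0153 -0.053   0.066 ]
```

View pics/w1.png

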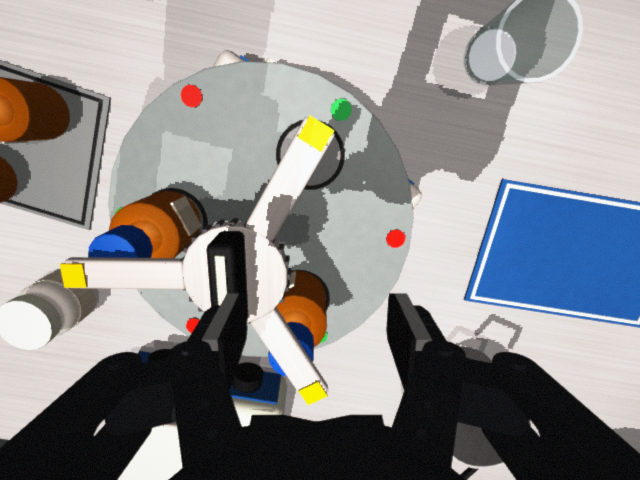

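The wrist view shows the wing's white line at about (222,283), upright in the image, so it is aligned for the fingers. The arms lie a few degrees short of the green dots.

```bash
python3 -c "
from h import *
d=load('w1.png')
print(ray(d,222,283,.219),ray(d,220,240,.219),ray(d,229,330,.219))
for p in [(192,96),(396,238)]: print(ray(d,*p,.07))
print([np.round(proj(d,p)) for p in [(.6225,.0295,.07),(.5562,-.0187,.219)]])
for p in [(316,133),(75,275),(313,392)]:
  q=ray(d,*p,.189)-np.array([.5562,-.0187,.189]); print(q,np.degrees(np.arctan2(q[1],q[0])))
"
```

```text
[ 0.5484 -0.0201  0.219 ] [ 0.524 -0.024  0.219] [ 0.5768 -0.0127  0.219 ]
[ 0.4539 -0.0943  0.07  ]
[0.5431 0.1096 0.07  ]
[array([299., 297.]), array([223., 296.])]
[-0.0949  0.034   0.    ] 160.28882665556728
[ 0.0196 -0.0993  0.    ] -78.83438908350249
[0.0781 0.066  0.    ] 40.200163886095325
```

Emit:
servo_tool(xyz=[[-0.015, -0.053, 0.0], [0, 0, 0.02], [0, 0, 0]], delta_rot=[[0, 0, 0], [0, 0, 0], [0, 0, 0]], claw=[0.7, 0.7, 0.7])

```text
clock: 2.4
position: [0.5551, -0.0186, 0.4116]
tool_rot: [0.295, -3.122, -0.003]
contact_force: [0.2, 0.1, -1.3]
gripper_width: 0.0601
grip_force: 0.0
```

Emit:
servo_tool(xyz=[[0, 0, 0.022], [0, 0, 0.022], [0, 0, 0], [0, 0, 0], [0, 0, 0]], delta_rot=[[0, 0, 0], [0, 0, 0], [0, 0, 0], [0, 0, 0], [0, 0, 0]], claw=[0.7, 0.7, 0.7, 0, 0], force=60)

```text
clock: 3.02
position: [0.556, -0.0185, 0.3723]
tool_rot: [-0.298, 3.125, -0.001]
contact_force: [0.3, 0.4, -0.0]
gripper_width: 0.024
grip_force: 0.0
```

Emit:
servo_tool(xyz=[[0, 0, 0], [0, 0, 0], [0, 0, 0]], delta_rot=[[0, 0, 0], [0, 0, 0], [0, 0, 0]], claw=[0, 0, 0])

```text
clock: 3.4
position: [0.556, -0.0184, 0.3723]
tool_rot: [-0.298, 3.126, 0.001]
contact_force: [-0.9, 3.4, 6.5]
gripper_width: 0.0147
grip_force: 61.0
```

```bash
python3 -c "
from h import *
goal(.556,-.0187,.368,156.3)
s=arm.state();print(s['contact_force'],s['grip_force'],s['wrist_torque'],np.degrees(s['joints'][0]))"
```

```text
t 3.4 pos [ 0.556  -0.0184  0.3723] yaw 100.9 tilt [ 0.002  0.001 -1.   ] q6 -1.93 w 0.0147
 shift now [ 0.0001 -0.0003  0.0043] norm 0.004 turn z -0.967 shift after turn [ 0.0003 -0.0001  0.0043]
[-0.88320565  3.35372861  6.53630901] 60.96427917480469 [ 0.52205182  0.28816637 -0.06224801] -9.572808075838733
```

Emit:
servo_tool(xyz=[[0, 0, 0], [0, 0, 0], [0, 0, 0], [0, 0, 0], [0, 0, 0]], delta_rot=[[0, 0, -0.12], [0, 0, -0.12], [0, 0, -0.12], [0, 0, -0.12], [0, 0, -0.12]], claw=[0, 0, 0, 0, 0])

```text
clock: 4.03
position: [0.5561, -0.0186, 0.3724]
tool_rot: [-1.214, 2.895, -0.001]
contact_force: [-0.7, 1.4, 6.4]
gripper_width: 0.0148
grip_force: 61.0
```

Emit:
servo_tool(xyz=[[0, 0, 0], [0, 0, 0], [0, 0, 0], [0, 0, 0], [0, 0, 0]], delta_rot=[[0, 0, -0.12], [0, 0, -0.12], [0, 0, -0.12], [0, 0, -0.01], [0, 0, 0]], claw=[0, 0, 0, 0, 0])

```text
clock: 4.65
position: [0.5562, -0.0186, 0.3723]
tool_rot: [-1.721, 2.626, -0.002]
contact_force: [-0.7, 1.9, 6.0]
gripper_width: 0.0148
grip_force: 60.9
```

```bash
python3 -c "
from h import *
goal(.556,-.0187,.43,156.3)
s=arm.state();print(s['contact_force'],s['grip_force'],s['wrist_torque'],np.degrees(s['joints'][0]))
d=snap('wrist','w2.png')
i=d['frame'].astype(int);m=(i[...,0]>180)&(i[...,1]>180)&(i[...,2]<90)
k,l,st,c=cv2.connectedComponentsWithStats(m.astype(np.uint8))
for j in range(1,k):
  if st[j,4]>30:
    q=ray(d,*c[j],.189)-np.array([.5562,-.0187,.189]); print(c[j],st[j,4],q,np.degrees(np.arctan2(q[1],q[0])))
"
```

```text
t 4.65 pos [ 0.5562 -0.0186  0.3723] yaw 156.5 tilt [ 0.003  0.    -1.   ] q6 -2.9 w 0.0148
 shift now [ 0.0001 -0.     -0.0577] norm 0.058 turn z 0.003 shift after turn [ 0.0001  0.0001 -0.0577]
[-0.73383691  1.91084045  5.9654831 ] 60.94478130340576 [0.39416065 0.20496147 0.00779608] -9.589169540323462
[448.46595208  92.84678436] 1586 [-0.0806 -0.0609  0.    ] -142.92592107015963
[ 94.84388186 297.94725738] 948 [ 0.0952 -0.0414  0.    ] -23.502966949527185
```

View pics/w2.png

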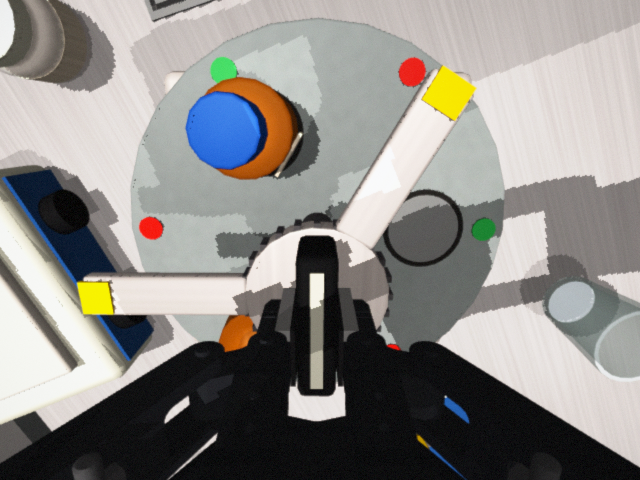

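The arms now sit at the red dots, within about 1°. The station bottle's cap is at (224,131). Next: release the wing, lift, and look at both caps.

Emit:
servo_tool(xyz=[[0, 0, 0], [0, 0, 0], [0, 0, -0.03], [0, 0, -0.045], [0, 0, -0.045]], delta_rot=[[0, 0, 0], [0, 0, 0], [0, 0, 0], [0, 0, 0], [0, 0, 0]], claw=[0.7, 0.7, 0.7, 0.7, 0.7], force=30)

```text
clock: 5.32
position: [0.5556, -0.0188, 0.4912]
tool_rot: [1.721, -2.627, -0.001]
contact_force: [0.2, 0.8, -0.7]
gripper_width: 0.0599
grip_force: 0.0
```

Emit:
servo_tool(xyz=[[0, 0, 0], [0, 0, 0], [0, 0, 0], [0, 0, 0], [0, 0, 0]], delta_rot=[[0, 0, 0.18], [0, 0, 0.18], [0, 0, 0.17], [0, 0, 0], [0, 0, 0]], claw=[0.7, 0.7, 0.7, 0.7, 0.7])

```text
clock: 5.95
position: [0.5558, -0.0188, 0.4904]
tool_rot: [0.977, -2.985, -0.0]
contact_force: [-0.0, 0.9, -0.3]
gripper_width: 0.0595
grip_force: 0.0
```

```bash
cat >> h.py <<'E'
def caps(d,z,kind):
    i=d['frame'].astype(int); r,g,b=i[...,0],i[...,1],i[...,2]
    m=(b>110)&(r<80)&(b-r>80)&(g<170) if kind=='blue' else (i.min(2)>150)&(i.max(2)-i.min(2)<22)
    k,l,st,c=cv2.connectedComponentsWithStats(m.astype(np.uint8))
    for j in range(1,k):
        if st[j,4]>150: print(kind,c[j].round(),st[j,2:],ray(d,*c[j],z))
E
python3 -c "
from h import *
goal(.6225,.0295,.47,126)
d=snap('wrist','w3.png'); caps(d,.175,'blue')
caps(load('w2.png'),.175,'blue')
"
```

```text
t 5.95 pos [ 0.5558 -0.0188  0.4904] yaw 126.2 tilt [-0. -0. -1.] q6 -2.37 w 0.0595
 shift now [-0.0824 -0.0005  0.0204] norm 0.085 turn z 0.004 shift after turn [-0.0824 -0.0002  0.0204]
blue [223. 171.] [  42   43 1397] [ 0.5655 -0.1032  0.175 ]
blue [525. 302.] [184 139 715] [0.5064 0.1673 0.175 ]
blue [526. 322.] [  170   126 10461] [0.5197 0.1819 0.175 ]
blue [162. 296.] [ 76  47 186] [ 0.6868 -0.0894  0.175 ]
blue [317. 310.] [ 38  34 971] [0.6193 0.0264 0.175 ]
blue [223. 130.] [  75   77 4462] [ 0.5656 -0.1036  0.175 ]
blue [ 39. 229.] [ 75 108 429] [ 0.6668 -0.0985  0.175 ]
blue [113. 337.] [ 33  46 166] [ 0.6668 -0.0346  0.175 ]
blue [456. 409.] [ 25  25 218] [0.5163 0.0806 0.175 ]
```

View pics/w3.png

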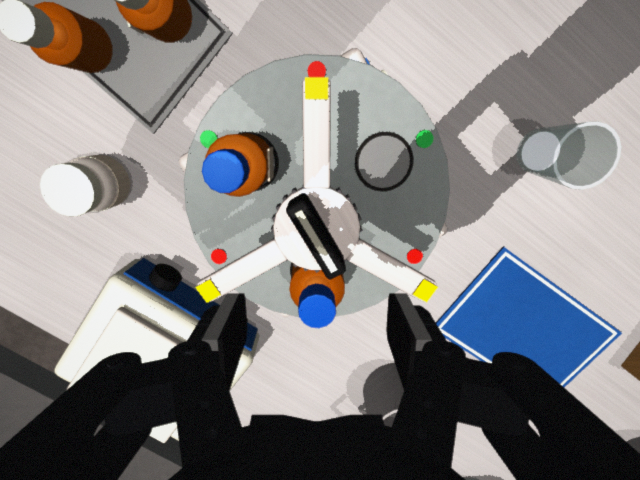

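The caps are at (223,171), giving (0.5655,-0.103), and (317,310), giving (0.620,0.027). Both agree with the computed stations. The collar arms cover the red dots. I'm going for the bottle near (0.62,0.03).

Emit:
servo_tool(xyz=[[-0.04, 0, 0], [-0.041, 0, 0], [0, 0, 0.06], [0, 0, 0.06], [0, 0, 0]], delta_rot=[[0, 0, 0], [0, 0, 0], [0, 0, 0], [0, 0, 0], [0, 0, 0]], claw=[0.7, 0.7, 0.7, 0.7, 0.7])

```text
clock: 6.62
position: [0.6194, 0.0292, 0.3636]
tool_rot: [0.972, -2.975, -0.008]
contact_force: [-0.5, 0.7, -0.0]
gripper_width: 0.0599
grip_force: 0.0
```

```bash
python3 -c "
from h import *
goal(.6215,.0285,.318,126)
d=snap('wrist','w4.png'); caps(d,.175,'blue')
print(proj(d,(.6215,.0285,.175)))
"
```

```text
t 6.62 pos [0.6194 0.0292 0.3636] yaw 126.2 tilt [-0.013  0.001 -1.   ] q6 -2.27 w 0.0599
 shift now [-0.0018 -0.0022  0.0456] norm 0.046 turn z 0.003 shift after turn [-0.0013 -0.0018  0.0456]
blue [120.  23.] [  87   54 3704] [ 0.5708 -0.0991  0.175 ]
blue [542. 269.] [ 168  140 1072] [0.5464 0.1068 0.175 ]
blue [581. 322.] [  154   194 17383] [0.5543 0.1425 0.175 ]
blue [101. 293.] [164  97 555] [ 0.6776 -0.0539  0.175 ]
blue [311. 319.] [ 47  13 265] [0.6307 0.0346 0.175 ]
blue [605. 412.] [ 74  41 202] [0.5835 0.1938 0.175 ]
(np.float64(312.141710914102), np.float64(298.3294084259774))
```

View pics/w4.png

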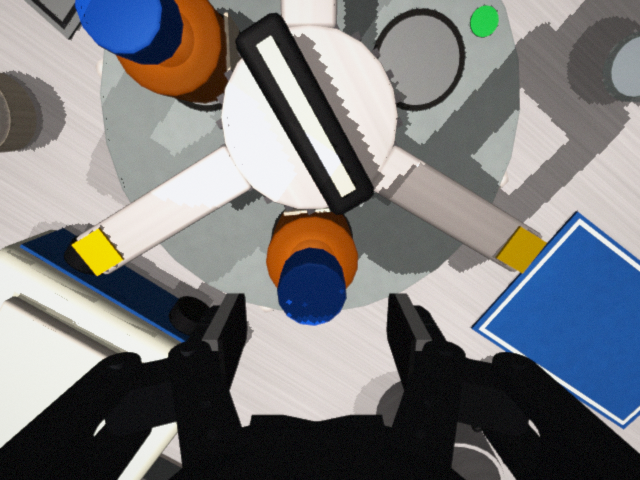

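The cap at (311,290) is centred between the fingers, so I descend and grip.

Emit:
servo_tool(xyz=[[0.001, -0.001, 0.023], [0, 0, 0.022], [0, 0, 0], [0, 0, 0], [0, 0, 0]], delta_rot=[[0, 0, 0], [0, 0, 0], [0, 0, 0], [0, 0, 0], [0, 0, 0]], claw=[0.7, 0.7, 0.7, 0.3, 0.3], force=30)

```text
clock: 7.3
position: [0.6214, 0.0277, 0.3275]
tool_rot: [-0.973, 2.985, -0.001]
contact_force: [-0.8, 0.2, 2.2]
gripper_width: 0.0332
grip_force: 29.7
```

Emit:
servo_tool(xyz=[[0, 0, 0], [0, 0, 0], [0, 0, 0], [0, 0, -0.01], [0, 0, -0.03]], delta_rot=[[0, 0, 0], [0, 0, 0], [0, 0, 0], [0, 0, 0], [0, 0, 0]], claw=[0.2, 0.2, 0.2, 0.2, 0.2])

```text
clock: 7.92
position: [0.62, 0.0276, 0.3628]
tool_rot: [0.972, -2.981, -0.004]
contact_force: [-0.2, 0.0, -2.3]
gripper_width: 0.033
grip_force: 30.2
```

```bash
python3 -c "
from h import *
goal(.54,.395,.49,90)
"
```

```text
t 7.92 pos [0.62   0.0276 0.3628] yaw 126.1 tilt [-0.007  0.    -1.   ] q6 -2.28 w 0.033
 shift now [-0.1512  0.3445 -0.1266] norm 0.397 turn z 0.63 shift after turn [ 0.08    0.3674 -0.1272]
```

Emit:
servo_tool(xyz=[[0, 0, -0.045], [0, 0, -0.05], [0, 0, -0.04], [-0.01, 0.023, 0], [-0.02, 0.046, 0]], delta_rot=[[0, 0, 0], [0, 0, 0], [0, 0, 0], [0, 0, 0], [0, 0, 0]], claw=[0.2, 0.2, 0.2, 0.2, 0.2])

```text
clock: 8.55
position: [0.6046, 0.1004, 0.5008]
tool_rot: [-0.969, 2.988, -0.001]
contact_force: [0.2, 1.1, -2.7]
gripper_width: 0.033
grip_force: 30.4
```

Emit:
servo_tool(xyz=[[-0.022, 0.05, 0], [-0.022, 0.05, 0], [-0.022, 0.05, 0], [-0.022, 0.05, 0], [-0.02, 0.045, 0]], delta_rot=[[0, 0, 0], [0, 0, 0], [0, 0, 0], [0, 0, 0], [0, 0, 0]], claw=[0.2, 0.2, 0.2, 0.2, 0.2])

```text
clock: 9.18
position: [0.5467, 0.3643, 0.4998]
tool_rot: [0.974, -2.985, 0.001]
contact_force: [0.5, 0.4, -2.1]
gripper_width: 0.0332
grip_force: 30.4
```

Emit:
servo_tool(xyz=[[-0.012, 0.027, 0], [0, 0, 0.05], [0, 0, 0.055], [0, 0, 0.055], [0, 0, 0]], delta_rot=[[0, 0, 0], [0, 0, 0], [0, 0, 0], [0, 0, 0], [0, 0, 0]], claw=[0.2, 0.2, 0.2, 0.2, 0.2])

```text
clock: 9.8
position: [0.5393, 0.3904, 0.333]
tool_rot: [0.969, -2.974, 0.005]
contact_force: [-0.9, -0.2, -2.7]
gripper_width: 0.0334
grip_force: 30.7
```

```bash
python3 -c "
from h import *
goal(.54,.395,.261,126)
"
```

```text
t 9.8 pos [0.5393 0.3904 0.333 ] yaw 126.1 tilt [-0.012 -0.007 -1.   ] q6 -1.69 w 0.0334
 shift now [-0.0043  0.0032  0.072 ] norm 0.072 turn z 0.002 shift after turn [-0.0033  0.0033  0.072 ]
```

Emit:
servo_tool(xyz=[[0, 0, 0.03], [0, 0, 0.022], [0, 0, 0.008], [0, 0, 0], [0, 0, 0]], delta_rot=[[0, 0, 0], [0, 0, 0], [0, 0, 0], [0, 0, 0], [0, 0, 0]], claw=[0.2, 0.2, 0.2, 0.2, 0.2])

```text
clock: 10.42
position: [0.5417, 0.3918, 0.2823]
tool_rot: [-0.973, 2.985, 0.001]
contact_force: [-0.4, 0.3, -2.2]
gripper_width: 0.033
grip_force: 30.7
```

Emit:
servo_tool(xyz=[[0, 0, 0.012], [0, 0, 0.006], [0, 0, 0.002], [0, 0, 0.002], [0, 0, 0]], delta_rot=[[0, 0, 0], [0, 0, 0], [0, 0, 0], [0, 0, 0], [0, 0, 0]], claw=[0.2, 0.2, 0.2, 0.2, 0.2])

```text
clock: 11.05
position: [0.5415, 0.3919, 0.2607]
tool_rot: [-0.973, 2.986, 0.001]
contact_force: [-1.6, -0.3, 4.9]
gripper_width: 0.033
grip_force: 31.3
```

Emit:
servo_tool(xyz=[[0, 0, 0], [0, 0, 0], [0, 0, -0.03], [0, 0, -0.06], [0, 0, -0.06]], delta_rot=[[0, 0, 0], [0, 0, 0], [0, 0, 0], [0, 0, 0], [0, 0, 0]], claw=[0.7, 0.7, 0.7, 0.7, 0.7])

```text
clock: 11.68
position: [0.5411, 0.3913, 0.4094]
tool_rot: [0.973, -2.986, 0.001]
contact_force: [0.8, 0.3, -0.5]
gripper_width: 0.0599
grip_force: 0.0
```

```bash
python3 -c "
from h import *
goal(.564,-.102,.42,6)
"
```

```text
t 11.68 pos [0.5411 0.3913 0.4094] yaw 126.1 tilt [-0.001 -0.001 -1.   ] q6 -1.69 w 0.0599
 shift now [ 0.2722 -0.4121 -0.0102] norm 0.494 turn z -1.045 shift after turn [ 0.493   0.0288 -0.0106]
```

Emit:
servo_tool(xyz=[[0.034, -0.0515, -0.01], [0.034, -0.0515, 0], [0.034, -0.0515, 0], [0.034, -0.0515, 0], [0.034, -0.0515, 0]], delta_rot=[[0, 0, 0], [0, 0, 0], [0, 0, 0], [0, 0, 0], [0, 0, 0]], claw=[0.7, 0.7, 0.7, 0.7, 0.7])

```text
clock: 12.3
position: [0.5553, 0.0814, 0.4187]
tool_rot: [-0.974, 2.986, -0.001]
contact_force: [0.4, -0.5, 0.4]
gripper_width: 0.0596
grip_force: 0.0
```

Emit:
servo_tool(xyz=[[0.034, -0.0515, 0], [0.034, -0.0515, 0], [0.034, -0.0515, 0], [0, 0, 0], [0, 0, 0]], delta_rot=[[0, 0, 0], [0, 0, 0], [0, 0, 0], [0, 0, 0.18], [0, 0, 0.18]], claw=[0.7, 0.7, 0.7, 0.7, 0.7])

```text
clock: 12.92
position: [0.5641, -0.1029, 0.4184]
tool_rot: [0.41, -3.115, -0.0]
contact_force: [-0.5, 0.7, -0.2]
gripper_width: 0.0594
grip_force: 0.0
```

Emit:
servo_tool(xyz=[[0, 0, 0], [0, 0, 0], [0, 0, 0], [0, 0, 0], [0, 0, 0]], delta_rot=[[0, 0, 0.18], [0, 0, 0.18], [0, 0, 0.18], [0, 0, 0.18], [0, 0, 0.18]], claw=[0.7, 0.7, 0.7, 0.7, 0.7])

```text
clock: 13.55
position: [0.5642, -0.1017, 0.4185]
tool_rot: [-0.982, -2.984, 0.0]
contact_force: [-0.3, -0.6, -0.0]
gripper_width: 0.0597
grip_force: 0.0
```

Emit:
servo_tool(xyz=[[0, 0, 0], [0, 0, 0], [0, 0, 0], [0, 0, 0], [0, 0, 0]], delta_rot=[[0, 0, 0.18], [0, 0, 0.18], [0, 0, 0.18], [0, 0, 0.18], [0, 0, 0.11]], claw=[0.7, 0.7, 0.7, 0.7, 0.7])

```text
clock: 14.18
position: [0.5642, -0.1017, 0.4185]
tool_rot: [2.1, 2.337, -0.0]
contact_force: [0.5, 0.8, -0.4]
gripper_width: 0.0596
grip_force: 0.0
```

```bash
python3 -c "
from h import *
goal(.565,-.102,.322,6)
d=snap('wrist','w5.png'); caps(d,.175,'blue')
d=snap('top','top1.png'); caps(d,.108,'blue');caps(d,.108,'white')
i=cv2.cvtColor(load('w5.png')['frame'],cv2.COLOR_RGB2BGR);j=cv2.cvtColor(d['frame'],cv2.COLOR_RGB2BGR)[130:310,180:470]
j=cv2.resize(j,(435,270));i=cv2.resize(i,(360,270));cv2.imwrite('pics/c5.png',np.hstack([i,j]))
"
```

```text
t 14.18 pos [ 0.5642 -0.1017  0.4185] yaw 6.1 tilt [-0. -0. -1.] q6 -0.41 w 0.0596
 shift now [-0.0004  0.0007  0.0965] norm 0.097 turn z 0.002 shift after turn [-0.0004  0.0007  0.0965]
blue [543. 180.] [ 60 197 617] [ 0.6913 -0.0435  0.175 ]
blue [318. 253.] [  53   49 2021] [ 0.5663 -0.1021  0.175 ]
blue [ 26. 368.] [ 37  30 832] [ 0.376  -0.2063  0.175 ]
white [349. 144.] [  54   44 1902] [ 0.8439 -0.0601  0.108 ]
white [550. 260.] [  73   35 2224] [ 0.4493 -0.705   0.108 ]
```

View pics/c5.png

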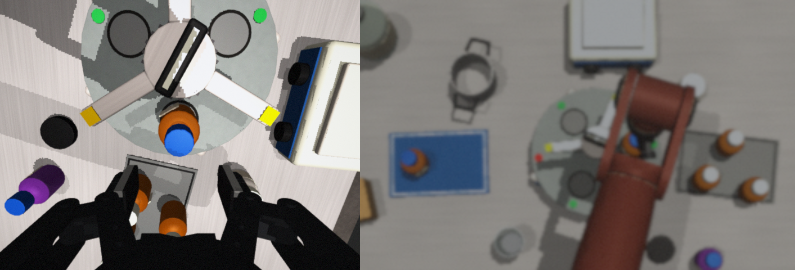

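In the left half (wrist view) the blue cap at (180,140) lies between the fingers. In the right half (top view) the first finished bottle stands on the blue mat and the three white caps haven't moved. Now I grip the second one.

Emit:
servo_tool(xyz=[[0, 0.001, 0.045], [0, 0, 0.04], [0, 0, 0.012], [0, 0, 0], [0, 0, 0]], delta_rot=[[0, 0, 0], [0, 0, 0], [0, 0, 0], [0, 0, 0], [0, 0, 0]], claw=[0.7, 0.7, 0.7, 0.7, 0.7])

```text
clock: 14.9
position: [0.566, -0.1018, 0.3241]
tool_rot: [2.092, 2.339, 0.002]
contact_force: [0.3, 0.4, -0.0]
gripper_width: 0.0599
grip_force: 0.0
```

Emit:
servo_tool(xyz=[[0, 0, 0], [0, 0, 0], [0, 0, 0], [0, 0, 0], [0, 0, 0]], delta_rot=[[0, 0, 0], [0, 0, 0], [0, 0, 0], [0, 0, 0], [0, 0, 0]], claw=[0.2, 0.2, 0.2, 0.2, 0.2], force=30)

```text
clock: 15.52
position: [0.5657, -0.1017, 0.3235]
tool_rot: [2.093, 2.34, 0.001]
contact_force: [-1.5, 0.6, 5.0]
gripper_width: 0.0327
grip_force: 29.8
```

Emit:
servo_tool(xyz=[[0, 0, -0.015], [0, 0, -0.05], [0, 0, -0.06], [0, 0, -0.05], [0, 0, 0]], delta_rot=[[0, 0, 0], [0, 0, 0], [0, 0, 0], [0, 0, 0], [0, 0, 0]], claw=[0.2, 0.2, 0.2, 0.2, 0.2])

```text
clock: 16.15
position: [0.5654, -0.1015, 0.5034]
tool_rot: [2.088, 2.334, 0.007]
contact_force: [0.1, 0.0, -2.6]
gripper_width: 0.033
grip_force: 30.7
```

```bash
python3 -c "
from h import *
goal(.54,.285,.49,6)
"
```

```text
t 16.15 pos [ 0.5654 -0.1015  0.5034] yaw 6.4 tilt [ 0.01  -0.003 -1.   ] q6 -0.42 w 0.033
 shift now [0.387  0.0175 0.012 ] norm 0.388 turn z 0.006 shift after turn [0.387  0.0151 0.0134]
```

Emit:
servo_tool(xyz=[[0.03, 0, 0], [0.055, 0, 0], [0.06, 0, 0], [0.06, 0, 0], [0.06, 0, 0]], delta_rot=[[0, 0, 0], [0, 0, 0], [0, 0, 0], [0, 0, 0], [0, 0, 0]], claw=[0.2, 0.2, 0.2, 0.2, 0.2])

```text
clock: 16.77
position: [0.5351, 0.1636, 0.4946]
tool_rot: [-2.094, -2.34, 0.004]
contact_force: [0.3, -0.1, -1.7]
gripper_width: 0.0332
grip_force: 30.6
```

Emit:
servo_tool(xyz=[[0.06, 0.008, 0], [0.042, 0.008, 0], [0.02, 0, 0.0], [0, 0, 0.04], [0, 0, 0.05]], delta_rot=[[0, 0, 0], [0, 0, 0], [0, 0, 0], [0, 0, 0], [0, 0, 0]], claw=[0.2, 0.2, 0.2, 0.2, 0.2])

```text
clock: 17.4
position: [0.5383, 0.2847, 0.4062]
tool_rot: [2.094, 2.34, 0.002]
contact_force: [1.0, -0.5, -3.5]
gripper_width: 0.0326
grip_force: 30.7
```

Emit:
servo_tool(xyz=[[0, 0, 0.05], [0, 0, 0.05], [0, 0, 0.025], [0, 0, 0], [0, 0, 0]], delta_rot=[[0, 0, 0], [0, 0, 0], [0, 0, 0], [0, 0, 0], [0, 0, 0]], claw=[0.2, 0.2, 0.2, 0.2, 0.2])

```text
clock: 18.02
position: [0.5387, 0.2847, 0.2829]
tool_rot: [2.095, 2.34, 0.002]
contact_force: [0.6, -0.1, -1.7]
gripper_width: 0.033
grip_force: 30.6
```

Set down at about 0.2565.

Emit:
servo_tool(xyz=[[0, 0, 0.014], [0, 0, 0.007], [0, 0, 0.003], [0, 0, 0.003], [0, 0, 0]], delta_rot=[[0, 0, 0], [0, 0, 0], [0, 0, 0], [0, 0, 0], [0, 0, 0]], claw=[0.2, 0.2, 0.2, 0.2, 0.2])

```text
clock: 18.65
position: [0.5386, 0.2852, 0.2566]
tool_rot: [-2.095, -2.341, -0.001]
contact_force: [-3.8, -1.3, 5.8]
gripper_width: 0.0328
grip_force: 31.6
```

Emit:
servo_tool(xyz=[[0, 0, 0], [0, 0, 0], [0, 0, -0.04], [0, 0, -0.06], [0, 0, -0.06]], delta_rot=[[0, 0, 0], [0, 0, 0], [0, 0, 0], [0, 0, 0], [0, 0, 0]], claw=[0.7, 0.7, 0.7, 0.7, 0.7])

```text
clock: 19.27
position: [0.5381, 0.2848, 0.4159]
tool_rot: [-2.095, -2.341, 0.001]
contact_force: [1.0, 0.4, 0.7]
gripper_width: 0.0597
grip_force: 0.0
```

```bash
python3 -c "
from h import *
goal(.496,-.268,.42,6)
d=snap('top','top2.png')
cv2.imwrite('pics/c6.png',cv2.resize(cv2.cvtColor(d['frame'],cv2.COLOR_RGB2BGR)[180:300,280:470],None,fx=4.2,fy=4.2,interpolation=cv2.INTER_CUBIC))
"
```

```text
t 19.27 pos [0.5381 0.2848 0.4159] yaw 6.4 tilt [-0.001 -0.    -1.   ] q6 0.25 w 0.0597
 shift now [-0.5447 -0.103  -0.0039] norm 0.554 turn z 0.006 shift after turn [-0.5453 -0.0997 -0.0041]
```

View pics/c6.png

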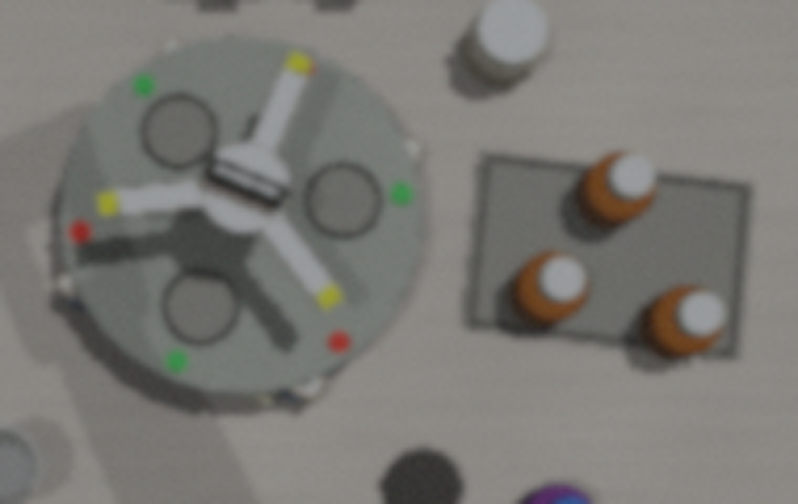

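The shaker is clear: its three stations show at (178,131), (343,200) and (201,305) in the crop. The waiting caps haven't moved. I'm flying to the nearest one at (0.496,-0.268).

Emit:
servo_tool(xyz=[[-0.06, -0.011, -0.004], [-0.06, -0.011, 0], [-0.06, -0.011, 0], [-0.06, -0.011, 0], [-0.06, -0.011, 0]], delta_rot=[[0, 0, 0], [0, 0, 0], [0, 0, 0], [0, 0, 0], [0, 0, 0]], claw=[0.7, 0.7, 0.7, 0.7, 0.7])

```text
clock: 19.95
position: [0.5164, -0.0212, 0.4187]
tool_rot: [2.094, 2.341, 0.001]
contact_force: [-0.4, 0.8, -0.2]
gripper_width: 0.06
grip_force: 0.0
```

Emit:
servo_tool(xyz=[[-0.06, -0.011, 0], [-0.06, -0.011, 0], [-0.06, -0.012, 0], [-0.065, -0.014, 0], [0, 0, 0]], delta_rot=[[0, 0, 0], [0, 0, 0], [0, 0, 0], [0, 0, 0], [0, 0, 0]], claw=[0.7, 0.7, 0.7, 0.7, 0.7])

```text
clock: 20.58
position: [0.4958, -0.2678, 0.4183]
tool_rot: [2.102, 2.335, -0.001]
contact_force: [-0.7, 1.2, -0.0]
gripper_width: 0.0598
grip_force: 0.0
```

```bash
python3 -c "
from h import *
goal(.496,-.268,.256,6)
d=snap('wrist','w7.png');caps(d,.108,'white')
print(np.round(proj(d,(.496,-.268,.108))))
cv2.imwrite('pics/w7.png',cv2.resize(cv2.imread('pics/w7.png'),(480,360)))
"
```

```text
t 20.57 pos [ 0.4958 -0.2678  0.4183] yaw 6.0 tilt [-0.    -0.001 -1.   ] q6 -0.73 w 0.0598
 shift now [-1.000e-04  2.000e-04  1.623e-01] norm 0.162 turn z 0.0 shift after turn [-2.000e-04  1.000e-04  1.623e-01]
white [136. 237.] [  404   447 82086] [ 0.354  -0.2934  0.108 ]
white [174.  22.] [ 101   56 3617] [ 0.3857 -0.1368  0.108 ]
white [501. 186.] [  369   443 83745] [ 0.6348 -0.2226  0.108 ]
white [374. 190.] [ 125   95 5328] [ 0.5378 -0.2357  0.108 ]
white [319. 223.] [  40   41 1282] [ 0.4985 -0.2665  0.108 ]
white [156. 456.] [  64   57 2259] [ 0.3641 -0.5199  0.108 ]
white [460. 442.] [ 26  58 403] [ 0.6589 -0.4707  0.108 ]
[315. 224.]
```

View pics/w7.png

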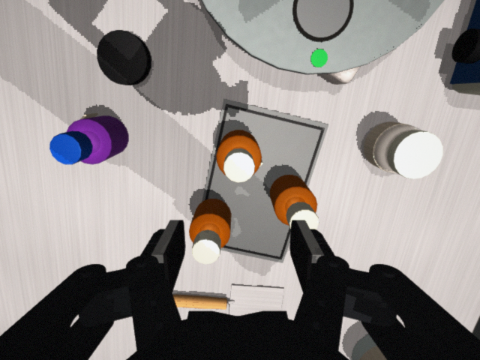

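The cap at (238,167) in the halved-size view (319,223 in the full frame) is centred between the fingers; it needs about +2 mm along tool y.

Emit:
servo_tool(xyz=[[0.001, 0.002, 0.055], [0, 0, 0.055], [0, 0, 0.04], [0, 0, 0.012], [0, 0, 0]], delta_rot=[[0, 0, 0], [0, 0, 0], [0, 0, 0], [0, 0, 0], [0, 0, 0]], claw=[0.7, 0.7, 0.7, 0.7, 0.7])

```text
clock: 21.25
position: [0.4989, -0.2622, 0.2569]
tool_rot: [-2.093, -2.342, -0.0]
contact_force: [-0.2, -0.1, -0.7]
gripper_width: 0.0597
grip_force: 0.0
```

Emit:
servo_tool(xyz=[[0, 0, 0], [0, 0, 0], [0, 0, 0], [0, 0, 0], [0, 0, 0]], delta_rot=[[0, 0, 0], [0, 0, 0], [0, 0, 0], [0, 0, 0], [0, 0, 0]], claw=[0.2, 0.2, 0.2, 0.2, 0.2], force=30)

```text
clock: 21.88
position: [0.4992, -0.2637, 0.2594]
tool_rot: [2.092, 2.338, 0.0]
contact_force: [-2.0, 0.5, 7.7]
gripper_width: 0.0329
grip_force: 29.7
```

Emit:
servo_tool(xyz=[[0, 0, -0.015], [0, 0, -0.05], [0, 0, -0.06], [0, 0, -0.06], [0, 0, -0.05]], delta_rot=[[0, 0, 0], [0, 0, 0], [0, 0, 0], [0, 0, 0], [0, 0, 0]], claw=[0.2, 0.2, 0.2, 0.2, 0.2])

```text
clock: 22.5
position: [0.4981, -0.2626, 0.4951]
tool_rot: [2.093, 2.339, 0.001]
contact_force: [0.2, 0.0, -3.1]
gripper_width: 0.0332
grip_force: 31.0
```

```bash
python3 -c "
from h import *
d=load('top2.png')
for p in [(178,131),(343,200),(201,305)]: print(ray(d,280+p[0]/4.2,180+p[1]/4.2,.07))
goal(.5649,-.1002,.49,6)
"
```

```text
[0.6224 0.0308 0.07  ]
[ 0.5653 -0.1002  0.07  ]
[0.4821 0.0138 0.07  ]
t 22.5 pos [ 0.4981 -0.2626  0.4951] yaw 6.4 tilt [ 0.002 -0.001 -1.   ] q6 -0.73 w 0.0332
 shift now [0.1541 0.0844 0.005 ] norm 0.176 turn z 0.006 shift after turn [0.1546 0.0834 0.0051]
```

Emit:
servo_tool(xyz=[[0.03, 0.016, 0], [0.05, 0.027, 0], [0.05, 0.027, 0], [0.027, 0.014, 0], [0, 0, 0]], delta_rot=[[0, 0, 0], [0, 0, 0], [0, 0, 0], [0, 0, 0], [0, 0, 0]], claw=[0.2, 0.2, 0.2, 0.2, 0.2])

```text
clock: 23.12
position: [0.5648, -0.0956, 0.4918]
tool_rot: [-2.09, -2.345, -0.0]
contact_force: [0.3, -0.2, -2.7]
gripper_width: 0.033
grip_force: 30.3
```

Emit:
servo_tool(xyz=[[0, 0, 0.05], [0, 0, 0.055], [0, 0, 0.04], [0, 0, 0.01], [0, 0, 0]], delta_rot=[[0, 0, 0], [0, 0, 0], [0, 0, 0], [0, 0, 0], [0, 0, 0]], claw=[0.2, 0.2, 0.2, 0.2, 0.2])

```text
clock: 23.75
position: [0.5647, -0.0982, 0.3373]
tool_rot: [2.096, 2.34, -0.0]
contact_force: [0.0, 0.3, -3.2]
gripper_width: 0.0329
grip_force: 30.7
```

```bash
python3 -c "
from h import *
goal(.565,-.0975,.3264,6)
"
```

```text
t 23.75 pos [ 0.5647 -0.0982  0.3373] yaw 6.3 tilt [ 0. -0. -1.] q6 -0.41 w 0.0329
 shift now [0.0007 0.0004 0.0109] norm 0.011 turn z 0.006 shift after turn [0.0007 0.0004 0.0109]
```

Emit:
servo_tool(xyz=[[0.0005, 0, 0.006], [0, 0, 0.003], [0, 0, 0.002], [0, 0, 0.001], [0, 0, 0]], delta_rot=[[0, 0, 0], [0, 0, 0], [0, 0, 0], [0, 0, 0], [0, 0, 0]], claw=[0.2, 0.2, 0.2, 0.2, 0.2])

```text
clock: 24.38
position: [0.5649, -0.0973, 0.3265]
tool_rot: [2.094, 2.34, 0.0]
contact_force: [-3.6, -0.5, 5.3]
gripper_width: 0.033
grip_force: 31.5
```

Emit:
servo_tool(xyz=[[0, 0, 0], [0, 0, 0], [0, 0, -0.03], [0, 0, -0.03], [0, 0, -0.035]], delta_rot=[[0, 0, 0], [0, 0, 0], [0, 0, 0], [0, 0, 0], [0, 0, 0]], claw=[0.7, 0.7, 0.7, 0.7, 0.7])

```text
clock: 25.0
position: [0.5645, -0.0971, 0.4198]
tool_rot: [-2.094, -2.34, 0.001]
contact_force: [-0.8, 0.8, 0.5]
gripper_width: 0.0599
grip_force: 0.0
```

```bash
python3 -c "
from h import *
goal(.576,-.323,.42,-54)
"
```

```text
t 25.0 pos [ 0.5645 -0.0971  0.4198] yaw 6.4 tilt [-0.001  0.    -1.   ] q6 -0.41 w 0.0599
 shift now [-0.2258 -0.0136 -0.0004] norm 0.226 turn z 1.054 shift after turn [-0.1235  0.1895 -0.0002]
```

Emit:
servo_tool(xyz=[[-0.056, -0.003, 0], [-0.057, -0.004, 0], [-0.057, -0.004, 0], [-0.056, -0.003, 0], [0, 0, 0]], delta_rot=[[0, 0, 0], [0, 0, 0], [0, 0, 0], [0, 0, 0], [0, 0, 0.17]], claw=[0.7, 0.7, 0.7, 0.7, 0.7])

```text
clock: 25.62
position: [0.5752, -0.3271, 0.4186]
tool_rot: [-2.296, -2.144, 0.001]
contact_force: [-0.8, 1.4, -0.4]
gripper_width: 0.0601
grip_force: 0.0
```

Emit:
servo_tool(xyz=[[0, 0, 0], [0, 0, 0], [0, 0, 0], [0, 0, 0], [0, 0, 0]], delta_rot=[[0, 0, 0.18], [0, 0, 0.18], [0, 0, 0.18], [0, 0, 0.18], [0, 0, 0.16]], claw=[0.7, 0.7, 0.7, 0.7, 0.7])

```text
clock: 26.25
position: [0.5758, -0.3233, 0.4192]
tool_rot: [-2.989, -0.968, 0.0]
contact_force: [0.3, -0.7, -1.0]
gripper_width: 0.0596
grip_force: 0.0
```

```bash
cat >> h.py <<'E'
def wcap(f,p):
    "white cap near expected world point p (top at p[2]) in wrist view: circle/blob near its projection"
    d=snap('wrist',f); u,v=proj(d,p); g=d['frame'].min(2); m=(g>195).astype(np.uint8)
    m[:]*=(np.hypot(*np.meshgrid(np.arange(640)-u,np.arange(480)-v))<45)
    k,l,st,c=cv2.connectedComponentsWithStats(m)
    for j in range(1,k):
        if st[j,4]>150: print('cap',c[j].round(),st[j],ray(d,*c[j],p[2]),'expected',np.round((u,v)))
    return d,int(u),int(v)
E
python3 -c "
from h import *
goal(.576,-.323,.258,-54)
d,u,v=wcap('w8.png',(.576,-.323,.108))
a=cv2.imread('pics/w8.png')[max(v-130,0):v+130,max(u-170,0):u+170]
b=cv2.cvtColor(snap('top','top3.png')['frame'],cv2.COLOR_RGB2BGR)[170:300,285:455]
cv2.imwrite('pics/c8.png',np.hstack([cv2.resize(a,(340,260)),cv2.resize(b,(340,260))]))
"
```

```text
t 26.25 pos [ 0.5758 -0.3233  0.4192] yaw -54.1 tilt [-0.  0. -1.] q6 0.32 w 0.0596
 shift now [ 4.000e-04 -1.000e-04  1.612e-01] norm 0.161 turn z -0.002 shift after turn [ 4.000e-04 -1.000e-04  1.612e-01]
cap [323. 217.] [300 203  38  37 566] [ 0.5858 -0.3244  0.108 ] expected [315. 225.]
```

View pics/c8.png

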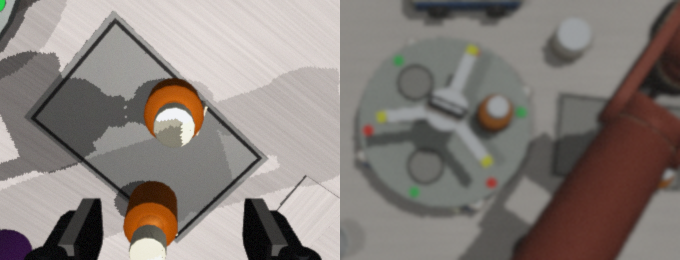

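In the left half, the cap at (174,126) is about (319,221) in the full frame. Part of it is in shadow, and it is centred between the fingers. In the right half, the first white-capped bottle stands on its station at (493,110).

```bash
python3 -c "
from h import *
print(ray(load('w8.png'),319,221,.108));goal(.579,-.3235,.258,-54)"
```

```text
[ 0.5809 -0.3239  0.108 ]
t 26.35 pos [ 0.5758 -0.3233  0.4193] yaw -53.8 tilt [-0.  0. -1.] q6 0.31 w 0.0595
 shift now [0.0025 0.0021 0.1613] norm 0.161 turn z 0.004 shift after turn [0.0025 0.0021 0.1613]
```

Emit:
servo_tool(xyz=[[0.003, 0.002, 0.055], [0, 0, 0.055], [0, 0, 0.04], [0, 0, 0.011], [0, 0, 0]], delta_rot=[[0, 0, 0], [0, 0, 0], [0, 0, 0], [0, 0, 0], [0, 0, 0]], claw=[0.7, 0.7, 0.7, 0.7, 0.7])

```text
clock: 26.98
position: [0.5795, -0.3232, 0.2588]
tool_rot: [-2.985, -0.978, 0.0]
contact_force: [-0.5, -0.4, 0.6]
gripper_width: 0.0595
grip_force: 0.0
```

Emit:
servo_tool(xyz=[[0, 0, 0], [0, 0, 0], [0, 0, 0], [0, 0, 0], [0, 0, 0]], delta_rot=[[0, 0, 0], [0, 0, 0], [0, 0, 0], [0, 0, 0], [0, 0, 0]], claw=[0.2, 0.2, 0.2, 0.2, 0.2], force=30)

```text
clock: 27.6
position: [0.5801, -0.3236, 0.2618]
tool_rot: [2.983, 0.975, 0.004]
contact_force: [-1.1, 1.7, 6.9]
gripper_width: 0.033
grip_force: 29.7
```

Emit:
servo_tool(xyz=[[0, 0, -0.015], [0, 0, -0.05], [0, 0, -0.06], [0, 0, -0.06], [0, 0, -0.05]], delta_rot=[[0, 0, 0], [0, 0, 0], [0, 0, 0], [0, 0, 0], [0, 0, 0]], claw=[0.2, 0.2, 0.2, 0.2, 0.2])

```text
clock: 28.22
position: [0.5789, -0.3229, 0.4973]
tool_rot: [2.984, 0.975, 0.002]
contact_force: [0.9, -0.8, -2.7]
gripper_width: 0.0328
grip_force: 30.7
```

```bash
python3 -c "
from h import *
goal(.6225,.030,.49,-54)
"
```

```text
t 28.23 pos [ 0.5789 -0.3229  0.4973] yaw -53.8 tilt [ 0.002 -0.002 -1.   ] q6 0.32 w 0.0328
 shift now [ 0.2436 -0.259   0.0068] norm 0.356 turn z 0.004 shift after turn [ 0.2427 -0.2599  0.0073]
```

Emit:
servo_tool(xyz=[[0.02, -0.021, 0], [0.038, -0.041, 0], [0.04, -0.043, 0], [0.04, -0.043, 0], [0.04, -0.043, 0]], delta_rot=[[0, 0, 0], [0, 0, 0], [0, 0, 0], [0, 0, 0], [0, 0, 0]], claw=[0.2, 0.2, 0.2, 0.2, 0.2])

```text
clock: 28.85
position: [0.6097, -0.0621, 0.4942]
tool_rot: [2.986, 0.976, 0.001]
contact_force: [1.4, -0.6, -2.1]
gripper_width: 0.0326
grip_force: 30.6
```

Emit:
servo_tool(xyz=[[0.04, -0.043, 0], [0.025, -0.025, 0], [0, 0, 0], [0, 0, 0.05], [0, 0, 0.05]], delta_rot=[[0, 0, 0], [0, 0, 0], [0, 0, 0], [0, 0, 0], [0, 0, 0]], claw=[0.2, 0.2, 0.2, 0.2, 0.2])

```text
clock: 29.48
position: [0.6224, 0.0286, 0.3938]
tool_rot: [2.985, 0.975, 0.003]
contact_force: [0.7, -0.1, -2.7]
gripper_width: 0.033
grip_force: 30.7
```

Emit:
servo_tool(xyz=[[0, 0, 0.04], [0, 0, 0.012], [0, 0, 0], [0, 0, 0]], delta_rot=[[0, 0, 0], [0, 0, 0], [0, 0, 0], [0, 0, 0]], claw=[0.2, 0.2, 0.2, 0.2])

```text
clock: 29.98
position: [0.6232, 0.029, 0.3446]
tool_rot: [2.985, 0.975, 0.006]
contact_force: [-0.4, 0.1, -1.4]
gripper_width: 0.0333
grip_force: 30.7
```

```bash
python3 -c "
from h import *
goal(.6225,.030,.3288,-54)
"
```

```text
t 29.98 pos [0.6232 0.029  0.3446] yaw -53.8 tilt [ 0.004 -0.    -1.   ] q6 0.87 w 0.0333
 shift now [-0.0001 -0.0012  0.0158] norm 0.016 turn z 0.003 shift after turn [-0.     -0.0012  0.0158]
```

Emit:
servo_tool(xyz=[[0, -0.001, 0.008], [0, 0, 0.004], [0, 0, 0.002], [0, 0, 0.002], [0, 0, 0]], delta_rot=[[0, 0, 0], [0, 0, 0], [0, 0, 0], [0, 0, 0], [0, 0, 0]], claw=[0.2, 0.2, 0.2, 0.2, 0.2])

```text
clock: 30.6
position: [0.6224, 0.0306, 0.3289]
tool_rot: [-2.986, -0.976, -0.004]
contact_force: [-4.1, 2.3, 9.2]
gripper_width: 0.033
grip_force: 31.8
```

Emit:
servo_tool(xyz=[[0, 0, 0], [0, 0, 0], [0, 0, -0.03], [0, 0, -0.03], [0, 0, -0.035]], delta_rot=[[0, 0, 0], [0, 0, 0], [0, 0, 0], [0, 0, 0], [0, 0, 0]], claw=[0.7, 0.7, 0.7, 0.7, 0.7])

```text
clock: 31.22
position: [0.6217, 0.0301, 0.4206]
tool_rot: [-2.986, -0.976, 0.003]
contact_force: [0.5, -0.3, -0.6]
gripper_width: 0.0602
grip_force: 0.0
```

```bash
python3 -c "
from h import *
goal(.470,-.373,.42,-114)
"
```

```text
t 31.23 pos [0.6217 0.0301 0.4206] yaw -53.8 tilt [-0.002 -0.    -1.   ] q6 0.87 w 0.0602
 shift now [-0.3605  0.2357  0.0008] norm 0.431 turn z 1.051 shift after turn [0.0254 0.4299 0.0006]
```

Emit:
servo_tool(xyz=[[-0.045, 0.0294, 0], [-0.045, 0.0294, 0], [-0.045, 0.0294, 0], [-0.045, 0.0294, 0], [-0.045, 0.0294, 0]], delta_rot=[[0, 0, 0], [0, 0, 0], [0, 0, 0], [0, 0, 0], [0, 0, 0]], claw=[0.7, 0.7, 0.7, 0.7, 0.7])

```text
clock: 31.85
position: [0.5262, -0.2229, 0.4204]
tool_rot: [2.986, 0.976, -0.0]
contact_force: [1.0, 0.5, -0.3]
gripper_width: 0.0598
grip_force: 0.0
```

Emit:
servo_tool(xyz=[[-0.045, 0.0294, 0], [-0.045, 0.0294, 0], [-0.045, 0.0294, 0], [0, 0, 0], [0, 0, 0]], delta_rot=[[0, 0, 0], [0, 0, 0], [0, 0, 0], [0, 0, 0.17], [0, 0, 0.18]], claw=[0.7, 0.7, 0.7, 0.7, 0.7])

```text
clock: 32.48
position: [0.4697, -0.3733, 0.4201]
tool_rot: [-3.112, -0.429, 0.001]
contact_force: [-1.1, 0.0, 0.3]
gripper_width: 0.0599
grip_force: 0.0
```

Emit:
servo_tool(xyz=[[0, 0, 0], [0, 0, 0], [0, 0, 0], [0, 0, 0], [0, 0, 0]], delta_rot=[[0, 0, 0.18], [0, 0, 0.18], [0, 0, 0.18], [0, 0, 0.16], [0, 0, 0]], claw=[0.7, 0.7, 0.7, 0.7, 0.7])

```text
clock: 33.1
position: [0.4702, -0.3723, 0.4203]
tool_rot: [-3.074, 0.649, 0.001]
contact_force: [-0.4, -0.0, -0.2]
gripper_width: 0.0597
grip_force: 0.0
```

```bash
python3 -c "
from h import *
goal(.470,-.373,.258,-114)
d,u,v=wcap('w9.png',(.470,-.373,.108))
a=cv2.imread('pics/w9.png')
b=cv2.cvtColor(snap('top','top4.png')['frame'],cv2.COLOR_RGB2BGR)[170:300,195:455]
cv2.imwrite('pics/c9.png',np.hstack([cv2.resize(a,(320,240)),cv2.resize(b,(480,240))]))
"
```

```text
t 33.1 pos [ 0.4702 -0.3723  0.4203] yaw -113.9 tilt [-0.  0. -1.] q6 1.19 w 0.0597
 shift now [0.0002 0.0007 0.1623] norm 0.162 turn z 0.002 shift after turn [1.000e-04 7.000e-04 1.623e-01]
cap [309. 230.] [ 273  206   64   49 1676] [ 0.47   -0.3659  0.108 ] expected [317. 226.]
```

View pics/c9.png

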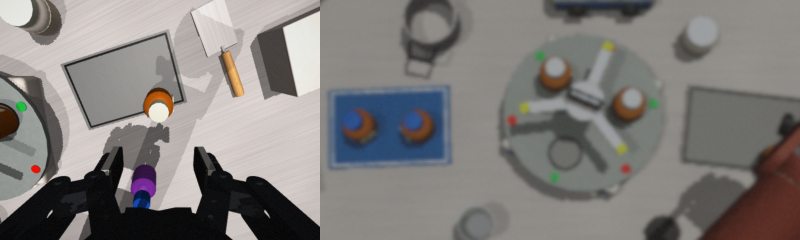

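In the left half, the last white cap at (158,112) is where expected, and the purple look-alike at (143,185) is well clear. In the right half, both finished bottles stand on the blue mat and two white-capped bottles sit on their stations.

Emit:
servo_tool(xyz=[[0, 0, 0.055], [0, 0, 0.055], [0, 0, 0.04], [0, 0, 0.012], [0, 0, 0]], delta_rot=[[0, 0, 0], [0, 0, 0], [0, 0, 0], [0, 0, 0], [0, 0, 0]], claw=[0.7, 0.7, 0.7, 0.7, 0.7])

```text
clock: 33.83
position: [0.4704, -0.3723, 0.2588]
tool_rot: [-3.073, 0.651, 0.001]
contact_force: [0.8, -1.1, 0.5]
gripper_width: 0.0598
grip_force: 0.0
```

Emit:
servo_tool(xyz=[[0, 0, 0], [0, 0, 0], [0, 0, 0], [0, 0, 0], [0, 0, 0]], delta_rot=[[0, 0, 0], [0, 0, 0], [0, 0, 0], [0, 0, 0], [0, 0, 0]], claw=[0.2, 0.2, 0.2, 0.2, 0.2], force=30)

```text
clock: 34.45
position: [0.471, -0.3729, 0.2616]
tool_rot: [3.071, -0.651, 0.006]
contact_force: [0.0, 1.3, 6.5]
gripper_width: 0.0326
grip_force: 30.4
```

Emit:
servo_tool(xyz=[[0, 0, -0.015], [0, 0, -0.05], [0, 0, -0.06], [0, 0, -0.06], [0, 0, -0.05]], delta_rot=[[0, 0, 0], [0, 0, 0], [0, 0, 0], [0, 0, 0], [0, 0, 0]], claw=[0.2, 0.2, 0.2, 0.2, 0.2])

```text
clock: 35.08
position: [0.4698, -0.3718, 0.4968]
tool_rot: [3.072, -0.652, 0.002]
contact_force: [0.3, -0.5, -2.5]
gripper_width: 0.0331
grip_force: 30.8
```

```bash
python3 -c "
from h import *
goal(.4815,.0145,.49,-114)
"
```

```text
t 35.08 pos [ 0.4698 -0.3718  0.4968] yaw -114.0 tilt [ 0.001 -0.001 -1.   ] q6 1.2 w 0.0331
 shift now [-0.1462 -0.3578  0.0063] norm 0.387 turn z 0.001 shift after turn [-0.1465 -0.3577  0.0068]
```

Emit:
servo_tool(xyz=[[-0.011, -0.027, 0], [-0.022, -0.055, 0], [-0.023, -0.056, 0], [-0.023, -0.056, 0], [-0.023, -0.056, 0]], delta_rot=[[0, 0, 0], [0, 0, 0], [0, 0, 0], [0, 0, 0], [0, 0, 0]], claw=[0.2, 0.2, 0.2, 0.2, 0.2])

```text
clock: 35.7
position: [0.4778, -0.1004, 0.4937]
tool_rot: [-3.073, 0.653, 0.0]
contact_force: [0.8, 0.6, -2.5]
gripper_width: 0.0325
grip_force: 30.8
```

Emit:
servo_tool(xyz=[[-0.023, -0.056, 0], [-0.02, -0.052, 0], [0, 0, 0], [0, 0, 0.05], [0, 0, 0.05]], delta_rot=[[0, 0, 0], [0, 0, 0], [0, 0, 0], [0, 0, 0], [0, 0, 0]], claw=[0.2, 0.2, 0.2, 0.2, 0.2])

```text
clock: 36.33
position: [0.483, 0.0133, 0.3933]
tool_rot: [3.073, -0.652, 0.003]
contact_force: [0.1, 0.8, -4.2]
gripper_width: 0.033
grip_force: 31.2
```

Emit:
servo_tool(xyz=[[0, 0, 0.04], [0, 0, 0.012], [0, 0, 0], [0, 0, 0]], delta_rot=[[0, 0, 0], [0, 0, 0], [0, 0, 0], [0, 0, 0]], claw=[0.2, 0.2, 0.2, 0.2])

```text
clock: 36.83
position: [0.4839, 0.0134, 0.3443]
tool_rot: [-3.073, 0.653, -0.006]
contact_force: [-0.1, 0.3, -2.6]
gripper_width: 0.0323
grip_force: 31.1
```

```bash
python3 -c "
from h import *
goal(.483,.0138,.3286,-114)
"
```

```text
t 36.83 pos [0.4839 0.0134 0.3443] yaw -114.0 tilt [ 0.004 -0.001 -1.   ] q6 1.86 w 0.0323
 shift now [-0.0011  0.0001  0.0157] norm 0.016 turn z 0.0 shift after turn [-0.001   0.0001  0.0157]
```

Emit:
servo_tool(xyz=[[0, 0, 0.008], [0, 0, 0.004], [0, 0, 0.002], [0, 0, 0.002], [0, 0, 0]], delta_rot=[[0, 0, 0], [0, 0, 0], [0, 0, 0], [0, 0, 0], [0, 0, 0]], claw=[0.2, 0.2, 0.2, 0.2, 0.2])

```text
clock: 37.45
position: [0.4839, 0.0138, 0.329]
tool_rot: [3.073, -0.652, 0.004]
contact_force: [-3.9, 1.6, 9.6]
gripper_width: 0.0327
grip_force: 32.3
```

Emit:
servo_tool(xyz=[[0, 0, 0], [0, 0, 0], [0, 0, -0.03], [0, 0, -0.04], [0, 0, -0.04]], delta_rot=[[0, 0, 0], [0, 0, 0], [0, 0, 0], [0, 0, 0], [0, 0, 0]], claw=[0.7, 0.7, 0.7, 0.7, 0.7])

```text
clock: 38.08
position: [0.483, 0.0138, 0.4363]
tool_rot: [3.073, -0.652, -0.001]
contact_force: [0.9, -0.5, 0.5]
gripper_width: 0.0597
grip_force: 0.0
```

Emit:
servo_tool(xyz=[[0, 0, -0.06], [0, 0, 0], [0, 0, 0], [0, 0, 0], [0, 0, 0]], delta_rot=[[0, 0, 0], [0, 0, -0.17], [0, 0, -0.18], [0, 0, -0.18], [0, 0, -0.18]], claw=[0.7, 0.7, 0.7, 0.7, 0.7])

```text
clock: 38.7
position: [0.4832, 0.0138, 0.4953]
tool_rot: [-3.107, -0.466, 0.001]
contact_force: [0.2, 0.3, -0.8]
gripper_width: 0.0597
grip_force: 0.0
```

Emit:
servo_tool(xyz=[[0, 0, 0], [0, 0, 0], [0, 0, 0], [0, 0, 0], [0, 0, 0]], delta_rot=[[0, 0, -0.18], [0, 0, -0.18], [0, 0, -0.18], [0, 0, -0.18], [0, 0, -0.14]], claw=[0.7, 0.7, 0.7, 0.7, 0.7])

```text
clock: 39.33
position: [0.4832, 0.0138, 0.4953]
tool_rot: [-2.63, -1.717, 0.001]
contact_force: [0.6, -0.3, 0.9]
gripper_width: 0.0599
grip_force: 0.0
```

```bash
python3 -c "
from h import *
goal(.556,-.0187,.372,-23.8)
snap('wrist','w10.png')
a=cv2.imread('pics/w10.png')
b=cv2.cvtColor(snap('side','s1.png')['frame'],cv2.COLOR_RGB2BGR)[180:430,220:440]
cv2.imwrite('pics/c10.png',np.hstack([cv2.resize(a,(440,330)),cv2.resize(b,(290,330))]))
"
```

```text
t 39.33 pos [0.4832 0.0138 0.4953] yaw -23.7 tilt [-0.  0. -1.] q6 0.29 w 0.0599
 shift now [-0.0004  0.0798  0.1232] norm 0.147 turn z 0.001 shift after turn [-0.0003  0.0797  0.1233]
```

View pics/c10.png

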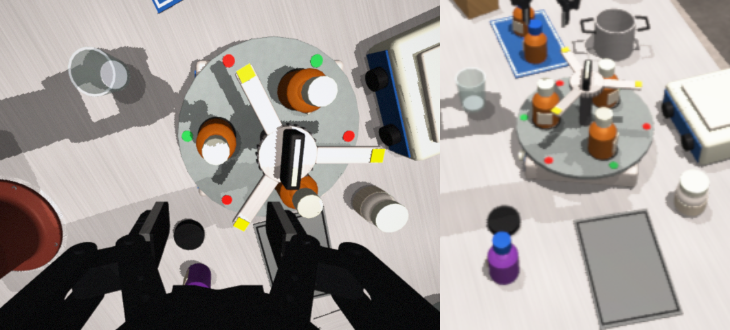

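All three white-capped bottles stand on stations: caps at (322,92), (216,152) and (310,206). The two finished ones stand on the mat. I'll check the centring numerically.

```bash
python3 -c "
from h import *
d=load('w10.png')
for p,s in [((322,92),(.6225,.0295)),((216,152),(.4812,.0145)),((310,206),(.5649,-.1002))]:
  w=ray(d,p[0]/.6875,p[1]/.6875,.175); print(w,(w[:2]-s).round(4))
d=load('s1.png'); sc=250/330.
for p,s in [((605,68),(.6225,.0295)),((544,88),(.4812,.0145)),((602,116),(.5649,-.1002))]:
  w=ray(d,220+(p[0]-440)*220/290,180+p[1]*sc,.175); print('side',w,(w[:2]-s).round(4))
"
```

```text
[0.6185 0.0301 0.175 ] [-0.004   0.0006]
[0.4829 0.0146 0.175 ] [0.0017 0.0001]
[ 0.5641 -0.0988  0.175 ] [-0.0008  0.0014]
side [0.6138 0.0184 0.175 ] [-0.0087 -0.0111]
side [4.77e-01 4.00e-04 1.75e-01] [-0.0042 -0.0141]
side [ 0.5597 -0.1073  0.175 ] [-0.0052 -0.0071]
```

Emit:
servo_tool(xyz=[[0, 0.04, 0], [0, 0.04, 0], [0, 0, 0.03], [0, 0, 0.03], [0, 0, 0]], delta_rot=[[0, 0, 0], [0, 0, 0], [0, 0, 0], [0, 0, 0], [0, 0, 0]], claw=[0.7, 0.7, 0.7, 0.7, 0.7])

```text
clock: 40.05
position: [0.5557, -0.0187, 0.4322]
tool_rot: [-2.633, -1.706, 0.007]
contact_force: [0.9, 0.3, 0.8]
gripper_width: 0.0597
grip_force: 0.0
```

Emit:
servo_tool(xyz=[[0, 0, 0.03], [0, 0, 0.025], [0, 0, 0.009], [0, 0, 0], [0, 0, 0]], delta_rot=[[0, 0, 0], [0, 0, 0], [0, 0, 0], [0, 0, 0], [0, 0, 0]], claw=[0.7, 0.7, 0.7, 0.7, 0], force=60)

```text
clock: 40.67
position: [0.5567, -0.0188, 0.3736]
tool_rot: [2.633, 1.709, 0.003]
contact_force: [-0.6, -0.3, -0.2]
gripper_width: 0.043
grip_force: 0.0
```

Emit:
servo_tool(xyz=[[0, 0, 0], [0, 0, 0], [0, 0, 0], [0, 0, 0]], delta_rot=[[0, 0, 0], [0, 0, 0], [0, 0, 0], [0, 0, 0]], claw=[0, 0, 0, 0])

```text
clock: 41.18
position: [0.5564, -0.0187, 0.3731]
tool_rot: [2.634, 1.711, 0.001]
contact_force: [-2.3, 0.6, 6.1]
gripper_width: 0.0144
grip_force: 61.3
```

```bash
python3 -c "
from h import *
goal(.556,-.0187,.372,-84)"
```

```text
t 41.17 pos [ 0.5564 -0.0187  0.3731] yaw -24.0 tilt [ 0.001 -0.    -1.   ] q6 0.25 w 0.0144
 shift now [-0.0001 -0.0003  0.0011] norm 0.001 turn z 1.047 shift after turn [-0.0003 -0.      0.0011]
```

Emit:
servo_tool(xyz=[[0, 0, 0], [0, 0, 0], [0, 0, 0], [0, 0, 0], [0, 0, 0]], delta_rot=[[0, 0, 0.12], [0, 0, 0.12], [0, 0, 0.12], [0, 0, 0.12], [0, 0, 0.12]], claw=[0, 0, 0, 0, 0])

```text
clock: 41.8
position: [0.5562, -0.0185, 0.3731]
tool_rot: [-3.024, -0.851, -0.0]
contact_force: [-3.7, 1.7, 7.0]
gripper_width: 0.0148
grip_force: 61.4
```

Emit:
servo_tool(xyz=[[0, 0, 0], [0, 0, 0], [0, 0, 0], [0, 0, 0], [0, 0, 0]], delta_rot=[[0, 0, 0.12], [0, 0, 0.12], [0, 0, 0.12], [0, 0, 0.085], [0, 0, 0]], claw=[0, 0, 0, 0, 0])

```text
clock: 42.42
position: [0.5561, -0.0184, 0.3731]
tool_rot: [-3.136, -0.167, -0.0]
contact_force: [-4.8, 3.3, 7.1]
gripper_width: 0.015
grip_force: 61.4
```

```bash
python3 -c "
from h import *
goal(.556,-.0187,.372,-84);print(arm.state()['wrist_torque'])"
```

```text
t 42.42 pos [ 0.5561 -0.0184  0.3731] yaw -83.9 tilt [-0.     0.001 -1.   ] q6 1.3 w 0.015
 shift now [-0.0002  0.0003  0.0011] norm 0.001 turn z 0.001 shift after turn [-0.0002  0.0003  0.0011]
[ 0.29757018  0.69294075 -0.13255385]
```

Release, lift and back away toward the robot's left for a clear final look.

Emit:
servo_tool(xyz=[[0, 0, 0], [0, 0, 0], [0, 0, -0.03], [0, 0, -0.05], [0, 0, -0.05]], delta_rot=[[0, 0, 0], [0, 0, 0], [0, 0, 0], [0, 0, 0], [0, 0, 0]], claw=[0.7, 0.7, 0.7, 0.7, 0.7])

```text
clock: 43.05
position: [0.5562, -0.0189, 0.5023]
tool_rot: [-3.137, -0.167, 0.002]
contact_force: [0.2, -0.9, -0.2]
gripper_width: 0.0598
grip_force: 0.0
```

Emit:
servo_tool(xyz=[[0, -0.055, 0], [0, -0.055, 0], [0, -0.055, 0], [0, -0.055, 0], [0, 0, 0]], delta_rot=[[0, 0, 0], [0, 0, 0], [0, 0, 0], [0, 0, 0], [0, 0, 0]], claw=[0.7, 0.7, 0.7, 0.7, 0.7])

```text
clock: 43.68
position: [0.5321, 0.2029, 0.5012]
tool_rot: [-3.136, -0.176, 0.001]
contact_force: [-1.4, -0.8, -1.1]
gripper_width: 0.0598
grip_force: 0.0
```

```bash
python3 -c "
from h import *
d=snap('top','top5.png')
a=cv2.cvtColor(d['frame'],cv2.COLOR_RGB2BGR)[170:300,195:455]
s=cv2.cvtColor(snap('side','s2.png')['frame'],cv2.COLOR_RGB2BGR)[170:430,220:440]
cv2.imwrite('pics/c11.png',np.hstack([cv2.resize(a,(520,260),interpolation=cv2.INTER_CUBIC),s]))
i=d['frame'].astype(int);m=(i[...,0]>130)&(i[...,1]>120)&(i[...,2]<95)
k,l,st,c=cv2.connectedComponentsWithStats(m.astype(np.uint8))
for j in range(1,k):
    q=ray(d,*c[j],.189)-np.array([.5562,-.0187,.189])
    if st[j,4]>3 and np.hypot(*q[:2])<.13: print(c[j],st[j,4],q,np.degrees(np.arctan2(q[1],q[0])))
"
```

```text
[318.4  198.25] 20 [0.0841 0.0618 0.    ] 36.309914565505956
[370.7 220.1] 20 [ 0.0131 -0.1006  0.    ] -82.58076656000993
[325.04761905 253.9047619 ] 21 [-0.0916  0.0425  0.    ] 155.1099351416704
```

View pics/c11.png

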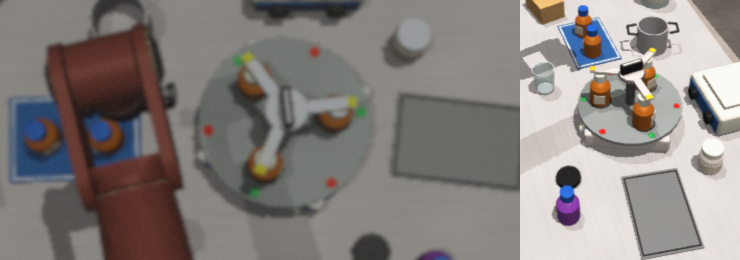

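The collar arms lie over the three white-capped bottles at 36°, −83° and 155°, matching the green dots. Both finished bottles stand on the blue mat and the bystanders are untouched, so I'm handing in.

```bash
python3 -c "
from h import *
print(arm.hand_in())"
```

```text
the job is handed in; nothing more can be done
None
```

The job is handed in: both finished bottles are on the blue mat, all three waiting bottles stand on their own stations, and the collar is locked over them within about 1.5° of the green dots.

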